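# Lock the tablet canister into the counter

### The arm

A 6-joint arm with a two-finger parallel gripper is mounted at the origin on the work surface. World frame = base frame: x ahead of the robot, y to its left, z up, the work surface at z = 0. Lengths are in mm, angles in rad, forces in N, time in s.
With the tool pointing down it reaches from about 325 to 900 mm from the base axis. Payload 3.5 kg.
Tool frame: the origin (TCP) lies on the centre line of the jaws, within the pads' length; the fingertips stand 11 mm ahead of it and the grasp point (between the pads) lies 8 mm behind it (ctrl.finger_overhang is the distance from the TCP to the fingertips, in mm); z points along the fingers, y is the line along which they close (so a half turn about z gives the same grasp; the last joint's range is limited). The gripper opens to 85 mm and grips with 20 to 120 N. Pads are 22 mm wide; open, the fingers measure 114 mm over their backs; the gripper's body (76 mm by 85 mm) begins 54 mm behind the grasp point. The pads swing forward as they close: fully open they stand 13 mm farther back than shut.
Start: joints at [1.1, 0.276, -0.026, 1.268, 0, 1.467], TCP at [224.733, 583.195, 242.313] pointing down, gripper open.
Joint ranges: [-3.12, 3.12], [-0.85, 1.88], [-1.08, 1.24], [-1.95, 2.15], [-1.57, 1.53], [-3.14, 3.14]. Speed limits (rad/s): [2.57, 2.57, 3.14, 3.14, 3.14, 3.14].

### API

Orientations are given as a unit quaternion [x, y, z, w].
In Python, from rig import ctrl gives the robot as it stands. The module is installed in compiled form; this text tells all that it offers.
- The arm moves only by the tool carry_out, never from a script. Its argument "steps" is a list of rows, each an object with "delta_rot": the turn, a rotation vector about the world's x, y, z in rad, a list of three; "delta_pos": the shift along the world's x, y, z in cm, a list of three; "jaw": the opening, from 0 (shut) to 1 (fully open). In form: [{"delta_rot": [rx, ry, rz], "delta_pos": [x, y, z], "jaw": jaw}, ...]. A call has 1 to 8 rows; each row shifts and turns the commanded pose from where the row before left it; what a row does not reach is not made up. A row lasts 1/12 s, in which the tool goes at most 41.7 mm and 7.16 degrees, less where a joint would pass 70% of its speed; a pose out of reach is approached as far as the arm can. A call with a gripper value outside its range is refused whole. The fingers move at their own pace and stop on an object; "squeeze" is the grip in N (left out, the last holds). Time passes only in rows, so rows that do not move let the fingers close. It gives the time, the measured TCP pose, the force, the opening and the grip force at its end, in the units of the state.
- ctrl.read_state(): the state, without advancing time (a new reading comes with each control period).
- ctrl.grab_frame(name): name is "side" or "top" or "wrist"; returns a dict with "color" (420x560x3 uint8, red, green, blue), "range_z" (420x560 float32, mm along the optical axis (not along the pixel's ray), 0 where there is no reading), "camera_matrix" (3x3 intrinsics, pixels), "R" (3x3) and "t" (3): a world point X has camera coordinates R X + t. Camera axes: x right, y down, z forward; pixel columns grow to the right and rows downward; lengths in mm; the calibration is good to about 2 mm. A picture is of the moment at which its call begins.
- ctrl.job_done(): hands the job in; it is judged then, once.
The state is a dict: "time": time; "joint_pos": joint angles; "dq": joint speeds; "joint_torque": joint torques, N m; "position": TCP position; "tcp_rot": TCP orientation; "force": force on the tool from outside, world axes, zero at the start; "ft_torque": the same for the moment, N m; "gripper_width": opening from 0.0 (shut) to 1.0 (fully open); "gripper_force": force on a finger pad.
Only numpy, scipy, OpenCV 4.12 (cv2) and the standard library are available. Lean on these libraries where they do the work, as an engineer would, in place of code of your own. Each camera call takes 0.05 s, during which the arm holds its last target. There are 200 camera calls.

### The job

First take the loose carton off the top of the tablet canister and lay it squarely on the pile of two cartons, edges lined up. Then lock the canister into the tablet counter's sloping port: lugs in at the yellow marks, push it in against the spring, turn it a quarter turn clockwise (seen from above) to the green marks, and let go so that the spring seats it. Keep the canister from tipping over and leave everything else standing where it is.

Things in the scene. Friction and masses are not known exactly. Their poses are not given: they have to be found in the camera images.
- canister: Loose tablet canister, about 0.4 kg, upright on its nose at the start. Origin: centre of the nose's flat underside; z up its axis. White nose 44 mm across (3 mm chamfer), z 0 to 27 mm; amber body 64 mm across, z 27 to 70, shoulders narrowing to 48 mm at z 76; on top a white grip bar, yellow stripe, 60 mm (x) by 18 mm (y), up to z 112. The same when turned half round.
- canister_grip (a point): Where to grip the canister: on its axis, z = 100 mm, in the middle of the grip bar (18 mm across its flat sides, which face +y and -y). Fingertips reaching down more than 24 mm below this point hit the shoulders.
- canister_lug (a point): Outer end of the canister's lug on its +x side, 33 mm from the axis. A lug sticks out of the nose at +x and at -x, under the two ends of the grip bar; each is 7 mm wide and lies from z = 2 to 8 mm.
- port: Fixed bayonet port (steel socket) in the white sloping head of the tablet counter. Origin: centre of its mouth, in the plane of the sloping face, 150 mm above the table; z points straight out of the port, leaning 30 degrees from vertical, roughly towards the robot. Face 160 mm (x, up the slope) by 170 mm (y). Bore 47 mm across.
- port_entry (a point): Yellow mark on the face, 56 mm from the port's centre at its +x; another at -x. Here are the two entry slots for the lugs, 14 mm wide. The nose meets a sprung red plunger when its underside is 11 mm deep; push it deeper than 23 mm before turning (24.5 mm is good; at 27 mm the canister's body meets the face).
- port_seat (a point): Green mark, 56 mm from the centre at the port's +y; another at -y. A 90 degree turn, clockwise seen from above and still pushed in, takes the lugs under a 14 mm flange to the green marks. Anticlockwise is blocked; a stop lies some 7 degrees past 90. Let go, the spring lifts the lugs into notches 5 mm deep, 14 mm wide: locked, the underside is 17 mm deep, lugs along the port's y.
- plunger (a joint): travel of the red spring plunger in the port (m): 0 out, grows as it is pressed in, at most 0.018. Needs 7 N to begin, 10 N at 0.006 (canister locked), 14 N at 0.0135 (canister pushed in for turning).
- counter: the tablet counter that carries the port, fixed: base 210 x 170 x 30 mm, column, sloping white head; no part of it stands more than 193 mm above the table. Origin on the table straight below the middle of the port's mouth; x points to its back, and its base reaches from x = -70 to 140 mm. The port leans to its -x.
- carton: Loose flat medicine carton (45 g), white with a blue band, 96 mm (x) x 52 mm (y) x 22 mm tall; origin under its centre. At the start it lies flat on top of the canister's grip bar, underside 112 mm above the table.
- pile_top: Upper carton of a pile of two such cartons lying flat on the table, loose (120 g each); same size and colours, origin under its centre, underside 22 mm and top 44 mm above the table.
- pile_low: lower carton of the pile, loose.
- tin_low: Bystander: lower white tin of a stack of two, 88 mm across, 100 mm tall, loose; origin under its centre. The stack stands 200 mm tall
- tin_high: Bystander: upper white tin of the stack, same size, loose
- flask: Bystander: green flask, 68 mm across, 190 mm tall, loose; origin under its centre
- jar: Bystander: clear jar, 70 mm across, 90 mm tall, loose, behind the counter
- pills: Bystander: small amber pill jar with white cap, 52 mm across, 85 mm tall, loose, behind the counter
- salve_box: Bystander: green box 50 x 130 x 60 mm tall, loose, far left
- spray_box: Bystander: blue box 60 x 60 x 130 mm tall, loose, far right
There are look-alikes about, which are no part of the job. What is shaped like the pile_top but purple is not meant. What is shaped like the carton but orange is not meant.

How it is judged:
By the outcome, as a careful person would: the job done as asked, in the order asked, and still so for the second after the job is handed in, with the robot touching nothing.
It also fails if it takes over 72 s, if anything falls off the work surface, if the arm or the gripper's body presses on something with over 40 N, if the wrist force passes 120 N, or if a joint passes its speed limit or range.

## Working session

There is one attempt and no reset: what is moved stays moved. The work goes in short steps, Python scripts to look and compute and a tool call to move; the robot and the scene stay as the last step left them, time stands still between calls to the robot, and variables do not carry over. Pictures are saved under pics/ and viewed, at most 10 in all, crops included, and the job is handed in when it is done.

Besides the shell and the picture viewer there is one more tool, called after "Request:" as name([rows], argument=value, ...), one row to a line, values as JSON. carry_out: Moves the arm, as the interface text tells. Its arguments: {"type":"object","properties":{"steps":{"type":"array","items":{"type":"object","properties":{"delta_rot":{"type":"array","items":{"type":"number"}},"delta_pos":{"type":"array","items":{"type":"number"}},"jaw":{"type":"number"}}}},"squeeze":{"type":"number"}},"required":["steps"]}

```bash
mkdir -p pics
cat > h.py <<'E'
import numpy as np, cv2, pickle
from rig import ctrl
def grab(n,tag):
    f=ctrl.grab_frame(n); pickle.dump(f,open(f'{tag}.pkl','wb'))
    cv2.imwrite(f'pics/{tag}.png',f['color'][:,:,::-1]); return f
def load(tag): return pickle.load(open(f'{tag}.pkl','rb'))
def cloud(f):
    d=f['range_z'].astype(float); v,u=np.mgrid[:d.shape[0],:d.shape[1]]
    K=f['camera_matrix']; c=np.stack([(u-K[0,2])/K[0,0]*d,(v-K[1,2])/K[1,1]*d,d],-1)
    return (c-f['t'])@f['R']   # R^T (c-t)
def crop(f,u0,v0,u1,v1,s,tag):
    cv2.imwrite(f'pics/{tag}.png',cv2.resize(f['color'][v0:v1,u0:u1,::-1],None,fx=s,fy=s,interpolation=cv2.INTER_CUBIC))
E
python3 - <<'E'
from h import *
a=grab('top','top0'); b=grab('side','side0')
cv2.imwrite('pics/both.png',cv2.resize(np.hstack([a['color'],b['color']])[:,:,::-1],(800,300)))
for f in(a,b): print(f['camera_matrix'].tolist(),f['R'].round(3).tolist(),f['t'].round(1))
s=ctrl.read_state(); print(s)
print(ctrl.finger_overhang)
E
```

```text
[[378.92930954651933, 0.0, 285.1533641017132], [0.0, 378.92930954651933, 203.84272574995697], [0.0, 0.0, 1.0]] [[-0.008, -1.0, 0.003], [-0.972, 0.007, -0.235], [0.235, -0.004, -0.972]] [  -4.   595.4 1067.9]
[[455.94446716471583, 0.0, 282.2393371842373], [0.0, 455.94446716471583, 212.33060212065598], [0.0, 0.0, 1.0]] [[-0.999, -0.038, 0.001], [-0.029, 0.732, -0.68], [0.025, -0.68, -0.733]] [ 577.6  114.4 1392.3]
{'time': 0.1, 'joint_pos': array([ 1.09961270e+00,  2.77111303e-01, -2.77415443e-02,  1.26796241e+00,
       -1.88073500e-05,  1.46739694e+00]), 'dq': array([ 7.52241276e-04, -1.00291195e-03,  2.28389272e-03, -8.65661433e-04,
       -6.35144367e-04,  3.95309116e-05]), 'joint_torque': array([-7.98296278e-04, -4.46710825e+01,  2.96127784e+01,  8.45281058e-03,
       -1.08484132e-04,  7.81398285e-06]), 'position': array([224.42725645, 582.6007444 , 241.23873711]), 'tcp_rot': array([ 1.82857344e-01,  9.83138939e-01, -9.70756092e-04, -2.77019358e-04]), 'force': array([-0.52808702, -0.32474118, -0.39764419]), 'ft_torque': array([ 0.02652486, -0.02555297,  0.00590356]), 'gripper_force': 0.0, 'gripper_width': 1.000819519436017}
11.0
```

View pics/top0.png

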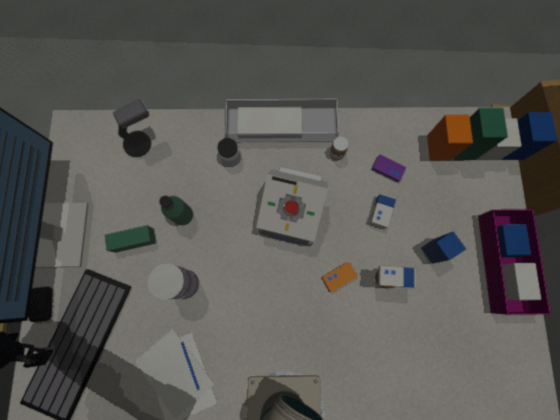

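View pics/side0.png

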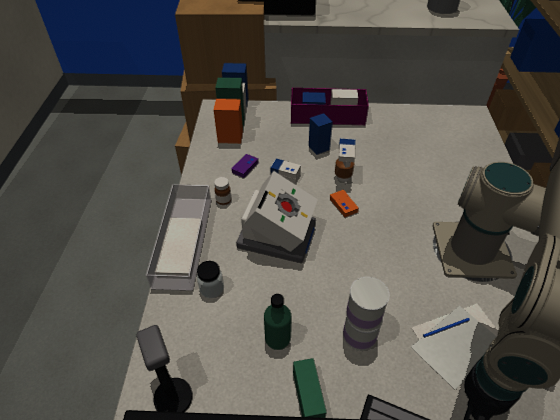

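Top view: robot base at (285,400), counter port at (291,208). White/blue cartons lie at (396,277), on the canister (amber shows under it in the side view at (344,170)), and at (383,211), the pile. Orange (340,277) and purple (389,168) are look-alikes. Next I measure these and confirm them in one enlarged crop.

Run:
```python
from h import *
f=load('top0');P=cloud(f); g=load('side0');Q=cloud(g)
a=cv2.resize(f['color'][180:310,240:430],None,fx=4,fy=4,interpolation=cv2.INTER_CUBIC)
cv2.imwrite('pics/c1.png',a[:,:,::-1])
def rect(P,lo,hi,box,name):
    (u0,v0,u1,v1)=box; p=P[v0:v1,u0:u1].reshape(-1,3); m=(p[:,2]>lo)&(p[:,2]<hi); p=p[m]
    r=cv2.minAreaRect(p[:,:2].astype(np.float32)); print(name,len(p),np.median(p[:,2]).round(1),'c',np.round(r[0],1),'size',np.round(r[1],1),'ang',round(r[2],1), 'mean',p.mean(0).round(1))
rect(P,126,145,(365,255,425,300),'carton top')
rect(P,36,52,(365,188,405,235),'pile top')
rect(Q,126,145,(325,120,365,185),'carton side')
rect(Q,36,52,(262,150,310,190),'pile side')
for n,p,pts in(('top',P,[(396,277),(383,211),(340,277),(389,168),(291,208),(175,208),(168,282),(444,248)]),):
  for u,v in pts: print(n,u,v,p[v,u].round(0))
# face plane
for n,P_,c in(('top',P,f),('side',Q,g)):
    m=(abs(P_[...,0]-P[208,291,0])<75)&(abs(P_[...,1]-P[208,291,1])<75)&(P_[...,2]>100)&(P_[...,2]<196)
    p=P_[m]; w=p
    for _ in range(6):
        ce=w.mean(0); nrm=np.linalg.svd(w-ce,full_matrices=False)[2][2]; nrm*=np.sign(nrm[2]); d=(p-ce)@nrm; w=p[abs(d)<4]
    print(n,'face',nrm.round(3),'tilt',np.degrees(np.arccos(nrm[2])).round(1),'yaw',np.degrees(np.arctan2(nrm[1],nrm[0])).round(1),ce.round(1),len(w))
    hsv=cv2.cvtColor(c['color'],cv2.COLOR_RGB2HSV); 
    big=cv2.dilate(m.astype(np.uint8),np.ones((3,3)))>0
    for nm,lo,hi in(('yel',18,35),('grn',50,90)):
        mm=(big&(hsv[...,0]>=lo)&(hsv[...,0]<=hi)&(hsv[...,1]>120)&(hsv[...,2]>60)).astype(np.uint8)
        k,l,st,cen=cv2.connectedComponentsWithStats(mm)
        for i in range(1,k):
            if st[i,4]>3:
                q=P_[l==i]; print(n,nm,cen[i].round(1),st[i,4],q.mean(0).round(1))
    mm=m&((hsv[...,0]<8)|(hsv[...,0]>172))&(hsv[...,1]>150); print('red',np.argwhere(mm).mean(0)[::-1].round(1),P_[mm].mean(0).round(1))
```

```text
carton top 701 133.6 c [ 377.3 -311.8] size [97.1 52.7] ang 85.6 mean [ 377.1 -311.6  133.6]
pile top 536 44.0 c [ 582.6 -311.8] size [53.8 96.8] ang 70.4 mean [ 581.7 -311.5   43.8]
carton side 360 135.0 c [ 388.  -363.5] size [ 76.5 219.6] ang 12.6 mean [ 381.1 -318.1  134.7]
pile side 329 45.4 c [ 579.5 -309.8] size [60.5 98.2] ang 70.8 mean [ 579.2 -307.1   45. ]
top 396 277 [ 374. -307.  134.]
top 383 211 [ 577. -309.   43.]
top 340 277 [ 380. -171.   27.]
top 389 168 [ 725. -345.   17.]
top 291 208 [567. -25. 139.]
top 175 208 [569. 301. 139.]
top 168 282 [363. 289. 201.]
top 444 248 [ 452. -447.  131.]
top face [-0.487  0.124  0.864] tilt 30.2 yaw 165.8 [567.3 -24.9 151. ] 2505
top yel [295.  188.8] 18 [611.5 -35.5 178.8]
top yel [286.4 226.5] 17 [517.1 -11.5 121.4]
top grn [271.  203.5] 8 [577.9  31.2 148.6]
top grn [310. 213.] 9 [549.6 -77.1 149.9]
red [291.2 207. ] [569.5 -25.3 139.2]
side face [-0.485  0.124  0.865] tilt 30.1 yaw 165.7 [567.2 -21.2 153.4] 1789
side yel [271.7 193.9] 19 [609.8 -36.4 180.3]
side yel [303.7 214.4] 19 [516.4 -11.1 125.6]
side grn [292.9 190.9] 12 [549.6 -80.  151.8]
side grn [282.1 218.1] 14 [577.5  30.8 153.2]
red [286.3 205.8] [567.4 -28.3 141.5]
```

View pics/c1.png

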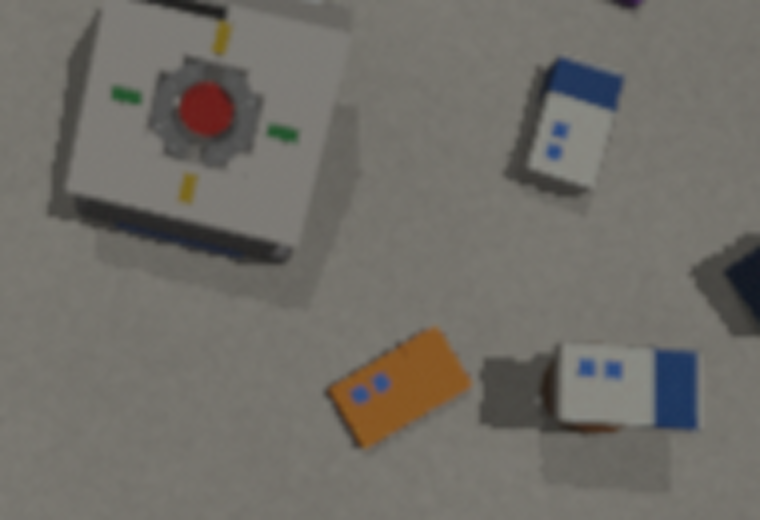

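The crop confirms it. The loose carton at (627,387) has amber canister edges peeping out below it, at height 134. The pile at (572,125) is at height 44. Orange (400,388) and purple are decoys. Moving to above the carton.

Request:
carry_out([
  {"delta_pos":[1.5,-3.7,0.5],"delta_rot":[0,0,-0.1066],"jaw":1},
  {"delta_pos":[1.5,-3.7,0.5],"delta_rot":[0,0,-0.1066],"jaw":1},
  {"delta_pos":[1.5,-3.7,0.5],"delta_rot":[0,0,-0.1066],"jaw":1},
  {"delta_pos":[1.5,-3.7,0.5],"delta_rot":[0,0,-0.1066],"jaw":1},
  {"delta_pos":[1.5,-3.7,0.5],"delta_rot":[0,0,-0.1066],"jaw":1},
  {"delta_pos":[1.5,-3.7,0.5],"delta_rot":[0,0,-0.1066],"jaw":1},
  {"delta_pos":[1.5,-3.7,0.5],"delta_rot":[0,0,-0.1066],"jaw":1},
  {"delta_pos":[1.5,-3.7,0.5],"delta_rot":[0,0,-0.1066],"jaw":1},
], squeeze=30)

```text
time: 0.77
position: [344.6, 285.3, 282.2]
tcp_rot: [0.575, 0.818, -0.0, -0.0]
force: [1.8, -1.0, -0.2]
gripper_width: 1.002
gripper_force: 0.0
```

Request:
carry_out([
  {"delta_pos":[1.5,-3.7,0.5],"delta_rot":[0,0,-0.1066],"jaw":1},
  {"delta_pos":[1.5,-3.7,0.5],"delta_rot":[0,0,-0.1066],"jaw":1},
  {"delta_pos":[1.5,-3.7,0.5],"delta_rot":[0,0,-0.1066],"jaw":1},
  {"delta_pos":[1.5,-3.7,0.5],"delta_rot":[0,0,-0.1066],"jaw":1},
  {"delta_pos":[-0.23,-3.75,-0.3],"jaw":1},
  {"delta_pos":[-0.23,-3.75,-0.3],"jaw":1},
  {"delta_pos":[-0.23,-3.75,-0.3],"jaw":1},
  {"delta_pos":[-0.23,-3.75,-0.3],"jaw":1},
])

```text
schema error: expected keys delta_rot, delta_pos, jaw
```

Request:
carry_out([
  {"delta_pos":[-0.23,-3.75,-0.3],"jaw":1},
  {"delta_pos":[-0.23,-3.75,-0.3],"jaw":1},
  {"delta_pos":[-0.23,-3.75,-0.3],"jaw":1},
  {"delta_pos":[-0.23,-3.75,-0.3],"jaw":1},
  {"delta_pos":[-0.23,-3.75,-0.3],"jaw":1},
  {"delta_pos":[-0.23,-3.75,-0.3],"jaw":1},
  {"delta_pos":[-0.23,-3.75,-0.3],"jaw":1},
  {"delta_pos":[-0.23,-3.75,-0.3],"jaw":1},
])

```text
schema error: expected keys delta_rot, delta_pos, jaw
```

```bash
cat >> h.py <<'E'
from scipy.spatial.transform import Rotation as Ro
def st():
    s=ctrl.read_state(); R=Ro.from_quat(s['tcp_rot']).as_matrix()
    print('t',round(s['time'],2),'pos',s['position'].round(1),'z',R[:,2].round(3),'yaw_y',np.degrees(np.arctan2(R[1,1],R[0,1])).round(2),'F',s['force'].round(1),'w',round(float(s['gripper_width']),3),'g',round(float(s['gripper_force']),1),'q',s['joint_pos'].round(2)); return s,R
E
python3 - <<'E'
from h import *
st(); f=grab('wrist','w1'); P=cloud(f); print(f['R'].round(2).tolist(),f['t'].round(0))
m=(P[...,2]>126)&(P[...,2]<142)&(f['range_z']>0)&(abs(P[...,0]-377)<90)&(abs(P[...,1]+312)<90)
print(m.sum(), cv2.minAreaRect(P[m][:,:2].astype(np.float32)), P[m].mean(0))
E
```

```text
t 0.77 pos [344.6 285.3 282.2] z [-0. -0. -1.] yaw_y 19.8 F [ 1.8 -1.  -0.2] w 1.002 g 0.0 q [ 0.55 -0.06 -0.32  1.31 -0.    1.77]
[[0.94, 0.34, 0.0], [0.32, -0.89, 0.32], [0.11, -0.3, -0.95]] [-421.   92.  468.]
0 ((0.0, 0.0), (0.0, 0.0), 0.0) [nan nan nan]<stdin>:4: RuntimeWarning: Mean of empty slice.
  ret = um.true_divide(
```

View pics/w1.png

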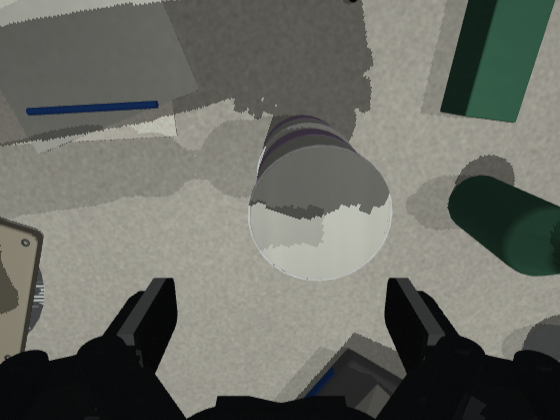

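The picture shows the tin stack at (320,215) and the green flask at (500,230) with the gripper clear of both. The later rows were refused because every row needs all three keys, so I'm sending them again.

Request:
carry_out([
  {"delta_pos":[1.5,-3.7,0.5],"delta_rot":[0,0,-0.1066],"jaw":1},
  {"delta_pos":[1.5,-3.7,0.5],"delta_rot":[0,0,-0.1066],"jaw":1},
  {"delta_pos":[1.5,-3.7,0.5],"delta_rot":[0,0,-0.1066],"jaw":1},
  {"delta_pos":[1.5,-3.7,0.5],"delta_rot":[0,0,-0.1066],"jaw":1},
  {"delta_pos":[-0.23,-3.75,-0.3],"delta_rot":[0,0,0],"jaw":1},
  {"delta_pos":[-0.23,-3.75,-0.3],"delta_rot":[0,0,0],"jaw":1},
  {"delta_pos":[-0.23,-3.75,-0.3],"delta_rot":[0,0,0],"jaw":1},
  {"delta_pos":[-0.23,-3.75,-0.3],"delta_rot":[0,0,0],"jaw":1},
])

```text
time: 1.48
position: [394.8, -12.4, 290.0]
tcp_rot: [0.733, 0.68, -0.0, -0.0]
force: [0.8, -0.3, -0.7]
gripper_width: 0.999
gripper_force: 0.0
```

Request:
carry_out([
  {"delta_pos":[-0.23,-3.75,-0.3],"delta_rot":[0,0,0],"jaw":1},
  {"delta_pos":[-0.23,-3.75,-0.3],"delta_rot":[0,0,0],"jaw":1},
  {"delta_pos":[-0.23,-3.75,-0.3],"delta_rot":[0,0,0],"jaw":1},
  {"delta_pos":[-0.23,-3.75,-0.3],"delta_rot":[0,0,0],"jaw":1},
  {"delta_pos":[-0.23,-3.75,-0.3],"delta_rot":[0,0,0],"jaw":1},
  {"delta_pos":[-0.23,-3.75,-0.3],"delta_rot":[0,0,0],"jaw":1},
  {"delta_pos":[-0.23,-3.75,-0.3],"delta_rot":[0,0,0],"jaw":1},
  {"delta_pos":[-0.23,-3.75,-0.3],"delta_rot":[0,0,0],"jaw":1},
])

```text
time: 2.15
position: [376.3, -312.5, 265.8]
tcp_rot: [0.734, 0.679, 0.0, -0.0]
force: [0.8, 1.6, 0.4]
gripper_width: 1.001
gripper_force: 0.0
```

Run:
```python
from h import *
f=grab('wrist','w2'); st(); P=cloud(f)
m=(P[...,2]>126)&(P[...,2]<142)&(f['range_z']>0)&(abs(P[...,0]-377)<90)&(abs(P[...,1]+312)<90)
print(m.sum(), cv2.minAreaRect(P[m][:,:2].astype(np.float32)), P[m].mean(0))
```

```text
t 2.2 pos [ 376.7 -319.   265.1] z [-0.    -0.006 -1.   ] yaw_y -4.63 F [ 1.2 -5.9 -0.3] w 1.001 g 0.0 q [-0.83  0.03 -0.27  1.27 -0.    0.82]
8551 ((374.1954040527344, -309.4479675292969), (96.31616973876953, 52.6574592590332), 85.55980682373047) [ 374.56714688 -306.28495318  135.36991457]
```

View pics/w2.png

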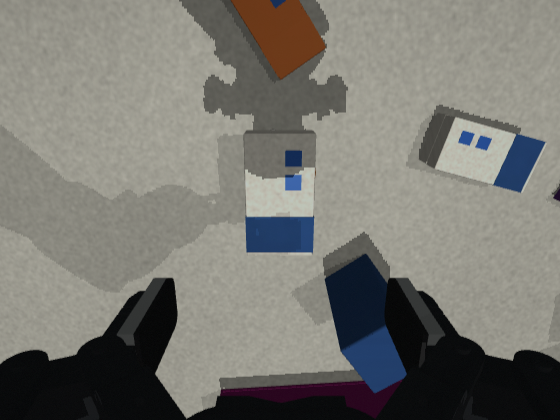

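The picture shows the carton at (280,192), lined up between the jaws, and the pile at (485,150). The blue spray box at (365,320) is clear of the fingers. Descending and gripping.

Request:
carry_out([
  {"delta_pos":[-0.1,0,-3.5],"delta_rot":[0,0,0],"jaw":1},
  {"delta_pos":[0,0,-4],"delta_rot":[0,0,0],"jaw":1},
  {"delta_pos":[0,0,-3],"delta_rot":[0,0,0],"jaw":1},
  {"delta_pos":[0,0,-2],"delta_rot":[0,0,0],"jaw":0.9},
  {"delta_pos":[0,0,-1],"delta_rot":[0,0,0],"jaw":0.85},
  {"delta_pos":[0,0,-0.7],"delta_rot":[0,0,0],"jaw":0.8},
  {"delta_pos":[0,0,-0.4],"delta_rot":[0,0,0],"jaw":0.75},
  {"delta_pos":[0,0,0],"delta_rot":[0,0,0],"jaw":0.7},
])

```text
time: 2.87
position: [376.5, -311.0, 120.6]
tcp_rot: [0.733, 0.68, 0.0, 0.0]
force: [0.1, 0.1, 0.3]
gripper_width: 0.7
gripper_force: 0.0
```

Request:
carry_out([
  {"delta_pos":[0,0,0],"delta_rot":[0,0,0],"jaw":0.65},
  {"delta_pos":[0,0,0],"delta_rot":[0,0,0],"jaw":0.6},
  {"delta_pos":[0,0,0],"delta_rot":[0,0,0],"jaw":0.5},
  {"delta_pos":[0,0,0],"delta_rot":[0,0,0],"jaw":0.5},
  {"delta_pos":[0,0,0],"delta_rot":[0,0,0],"jaw":0.5},
  {"delta_pos":[0,0,0],"delta_rot":[0,0,0],"jaw":0.5},
])

```text
time: 3.37
position: [377.2, -311.8, 121.8]
tcp_rot: [0.734, 0.68, 0.0, 0.002]
force: [0.8, 0.0, 6.5]
gripper_width: 0.601
gripper_force: 32.1
```

Run:
```python
from h import *
st()
```

```text
t 3.37 pos [ 377.2 -311.8  121.8] z [ 0.002 -0.002 -1.   ] yaw_y -4.36 F [0.8 0.  6.5] w 0.601 g 32.1 q [-0.82  0.13 -0.47  0.96  0.    0.82]
```

Request:
carry_out([
  {"delta_pos":[0,0,0.5],"delta_rot":[0,0,0],"jaw":0.5},
  {"delta_pos":[0,0,1.5],"delta_rot":[0,0,0],"jaw":0.5},
  {"delta_pos":[0,0,3],"delta_rot":[0,0,0],"jaw":0.5},
  {"delta_pos":[0,0,3],"delta_rot":[0,0,0],"jaw":0.5},
  {"delta_pos":[1,0,2],"delta_rot":[0,0,0.1],"jaw":0.5},
  {"delta_pos":[2,0,0],"delta_rot":[0,0,0.1],"jaw":0.5},
  {"delta_pos":[2,0,0],"delta_rot":[0,0,0.1],"jaw":0.5},
  {"delta_pos":[2,0,0],"delta_rot":[0,0,0.1],"jaw":0.5},
])

```text
time: 4.03
position: [446.7, -310.8, 221.1]
tcp_rot: [0.582, 0.813, -0.0, 0.0]
force: [-0.9, 0.7, -0.7]
gripper_width: 0.604
gripper_force: 31.5
```

Request:
carry_out([
  {"delta_pos":[2,0,0],"delta_rot":[0,0,0.1],"jaw":0.5},
  {"delta_pos":[2,0,0],"delta_rot":[0,0,0.1],"jaw":0.5},
  {"delta_pos":[2,0,0],"delta_rot":[0,0,0.1],"jaw":0.5},
  {"delta_pos":[2,0,0],"delta_rot":[0,0,0.1],"jaw":0.5},
  {"delta_pos":[2,0,0],"delta_rot":[0,0,0.1],"jaw":0.5},
  {"delta_pos":[2,0,0],"delta_rot":[0,0,0.1],"jaw":0.5},
  {"delta_pos":[1.5,0,0],"delta_rot":[0,0,0.1],"jaw":0.5},
  {"delta_pos":[0,0,0],"delta_rot":[0,0,0.1],"jaw":0.5},
])

```text
time: 4.7
position: [583.6, -310.6, 219.7]
tcp_rot: [0.218, 0.976, 0.0, 0.0]
force: [0.0, 0.2, -1.0]
gripper_width: 0.605
gripper_force: 31.5
```

Request:
carry_out([
  {"delta_pos":[0,0,0],"delta_rot":[0,0,0.1],"jaw":0.5},
  {"delta_pos":[0,0,0],"delta_rot":[0,0,0],"jaw":0.5},
  {"delta_pos":[0,0,0],"delta_rot":[0,0,0],"jaw":0.5},
])

```text
time: 4.95
position: [580.8, -310.6, 219.9]
tcp_rot: [0.174, 0.985, 0.0, -0.001]
force: [-0.4, 0.5, -0.5]
gripper_width: 0.601
gripper_force: 31.5
```

Run:
```python
from h import *
s,R=st(); T=s['position']
f=grab('wrist','w3'); P=cloud(f);g=grab('top','top1'); G=cloud(g)
cv2.imwrite('pics/w3t.png',cv2.resize(np.hstack([f['color'],g['color'][150:360,250:450].repeat(2,0).repeat(2,1)])[:,:,::-1],None,fx=.8,fy=.8))
def mar(P,m,n):
    if m.sum()>5: r=cv2.minAreaRect(P[m][:,:2].astype(np.float32)); print(n,m.sum(),np.round(r[0],1),np.round(r[1],1),round(r[2],1),P[m].mean(0).round(1))
near=(abs(P[...,0]-T[0])<75)&(abs(P[...,1]-T[1])<75)&(f['range_z']>0)
for lo,hi in((36,54),(200,225),(225,256)): mar(P,near&(P[...,2]>lo)&(P[...,2]<hi),(lo,hi))
n2=(abs(G[...,0]-380)<60)&(abs(G[...,1]+312)<60)
mar(G,n2&(G[...,2]>106)&(G[...,2]<118),'bar'); mar(G,n2&(G[...,2]>55)&(G[...,2]<118),'canister')
```

```text
t 4.95 pos [ 580.8 -310.6  219.9] z [-0.001  0.001 -1.   ] yaw_y 69.98 F [-0.4  0.5 -0.5] w 0.601 g 31.5 q [-0.59  0.35  0.02  1.25 -0.   -0.24]
(36, 54) 2910 [ 553.1 -300.6] [51.9 39.8] 71.0 [ 552.2 -300.3   45.4]
(200, 225) 1420 [ 553.8 -299.5] [78.5 42.4] 70.1 [ 542.8 -294.9  219.7]
(225, 256) 34219 [ 577.1 -309.4] [90.2 93.1] 70.4 [ 571.6 -305.8  234.7]
```

View pics/w3t.png

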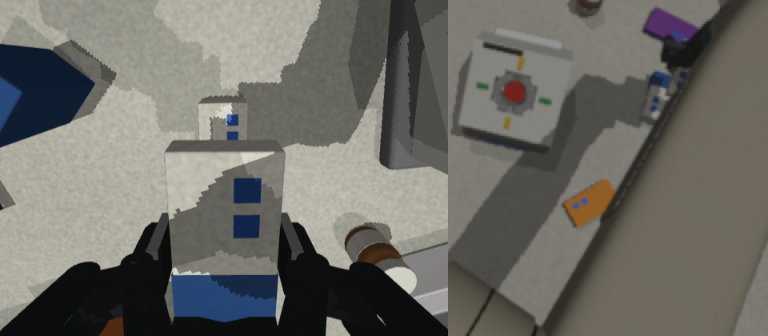

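Left part: the held carton at (225,230) is square in the jaws, and the pile's near end is below at (222,120). I compare the two near ends along the long axis.

Run:
```python
from h import *
s=ctrl.read_state();T=s['position'];f=load('w3');P=cloud(f);a=np.radians(-19.8)
L=np.array([np.cos(a),np.sin(a)]);S=np.array([-L[1],L[0]])
D=P[...,:2]-T[:2]; l=D@L; q=D@S; ok=f['range_z']>0
for n,lo,hi in(('carton',224,242),('cartonlow',206,242),('pile',37,52)):
    m=ok&(P[...,2]>lo)&(P[...,2]<hi)&(abs(q)<45)&(abs(l)<90)
    if n!='pile': m&=(abs(q)<27.5)
    print(n,'z',np.percentile(P[m][:,2],[2,50,98]).round(1),'lmin',np.percentile(l[m],[.3,1,3]).round(1),'q',np.percentile(q[m&(l<-35)],[1,50,99]).round(1),'lmax',l[m].max().round(1))
# initial top view ends for pile and carton
g=load('top0');G=cloud(g)
for c,lo,hi in(((582.6,-311.8),38,50),((377.3,-311.8),128,140)):
    m=(G[...,2]>lo)&(G[...,2]<hi)&(np.hypot(G[...,0]-c[0],G[...,1]-c[1])<65)
    r=cv2.minAreaRect(G[m][:,:2].astype(np.float32)); print(r)
```

```text
carton z [229.5 233.5 235.1] lmin [-50.2 -50.  -49.7] q [-23.6   1.5  26.8] lmax 42.7
cartonlow z [220.  233.5 235. ] lmin [-50.2 -50.1 -49.9] q [-23.6   1.8  26.8] lmax 42.7
pile z [43.5 45.5 46.9] lmin [-49.3 -49.1 -48.7] q [-25.2  -0.1  25.6] lmax -9.4
((582.4133911132812, -312.538330078125), (52.56656265258789, 96.83683013916016), 70.77821350097656)
((377.2757263183594, -311.83233642578125), (97.13550567626953, 52.7370491027832), 85.57913970947266)
```

Request:
carry_out([
  {"delta_pos":[0.1,-0.15,-3],"delta_rot":[0,0,0.01],"jaw":0.5},
  {"delta_pos":[0,0,-4],"delta_rot":[0,0,0],"jaw":0.5},
  {"delta_pos":[0,0,-3.5],"delta_rot":[0,0,0],"jaw":0.5},
  {"delta_pos":[0,0,-2.5],"delta_rot":[0,0,0],"jaw":0.5},
  {"delta_pos":[0,0,-1.5],"delta_rot":[0,0,0],"jaw":0.5},
  {"delta_pos":[0,0,-1],"delta_rot":[0,0,0],"jaw":0.5},
  {"delta_pos":[0,0,-0.5],"delta_rot":[0,0,0],"jaw":0.5},
  {"delta_pos":[0,0,0],"delta_rot":[0,0,0],"jaw":0.5},
])

```text
time: 5.72
position: [581.7, -312.1, 59.7]
tcp_rot: [0.168, 0.986, 0.0, -0.001]
force: [0.2, -0.0, 0.1]
gripper_width: 0.6
gripper_force: 31.5
```

Request:
carry_out([
  {"delta_pos":[0,0,-0.2],"delta_rot":[0,0,0],"jaw":0.5},
  {"delta_pos":[0,0,-0.1],"delta_rot":[0,0,0],"jaw":0.5},
  {"delta_pos":[0,0,0],"delta_rot":[0,0,0],"jaw":0.5},
])

```text
time: 5.97
position: [583.0, -312.9, 58.6]
tcp_rot: [0.168, 0.986, -0.0, 0.001]
force: [0.7, 0.2, 0.4]
gripper_width: 0.599
gripper_force: 31.5
```

Run:
```python
from h import *
s,R=st()
f=grab('side','s2'); crop(f,230,110,400,230,4.7,'s2c')
```

```text
t 5.97 pos [ 583.  -312.9   58.6] z [ 0.002 -0.001 -1.   ] yaw_y 70.68 F [0.7 0.2 0.4] w 0.599 g 31.5 q [-0.59  0.48 -0.15  0.94  0.   -0.25]
```

View pics/s2c.png

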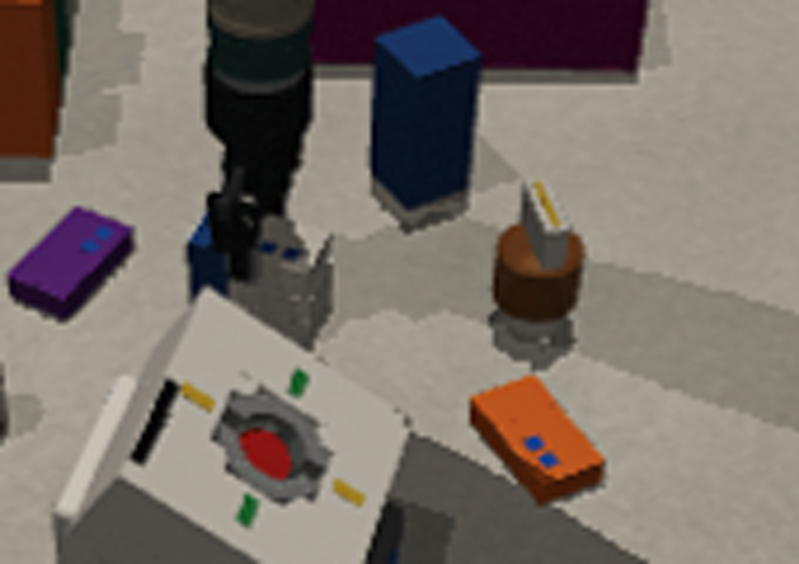

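The picture shows the canister standing at (538,260) with its grip bar running diagonally, and the carton in the jaws over the pile at (270,270). Last few mm down.

Request:
carry_out([
  {"delta_pos":[0,0,-0.1],"delta_rot":[0,0,0],"jaw":0.5},
  {"delta_pos":[0,0,-0.1],"delta_rot":[0,0,0],"jaw":0.5},
  {"delta_pos":[0,0,0],"delta_rot":[0,0,0],"jaw":0.5},
])

```text
time: 6.27
position: [582.1, -312.3, 55.4]
tcp_rot: [0.168, 0.986, -0.0, 0.0]
force: [-0.0, -0.0, -0.7]
gripper_width: 0.606
gripper_force: 31.5
```

Request:
carry_out([
  {"delta_pos":[0,0,-0.1],"delta_rot":[0,0,0],"jaw":0.5},
  {"delta_pos":[0,0,0],"delta_rot":[0,0,0],"jaw":0.5},
])

```text
time: 6.43
position: [582.0, -312.2, 54.1]
tcp_rot: [0.168, 0.986, 0.0, -0.0]
force: [-0.6, 0.8, -1.2]
gripper_width: 0.599
gripper_force: 31.5
```

Request:
carry_out([
  {"delta_pos":[0,0,-0.05],"delta_rot":[0,0,0],"jaw":0.5},
  {"delta_pos":[0,0,0],"delta_rot":[0,0,0],"jaw":0.5},
  {"delta_pos":[0,0,0],"delta_rot":[0,0,0],"jaw":0.7},
  {"delta_pos":[0,0,0],"delta_rot":[0,0,0],"jaw":0.8},
  {"delta_pos":[0,0,0],"delta_rot":[0,0,0],"jaw":0.8},
  {"delta_pos":[0,0,0.5],"delta_rot":[0,0,0],"jaw":0.8},
  {"delta_pos":[0,0,2],"delta_rot":[0,0,0],"jaw":0.8},
  {"delta_pos":[0,0,4],"delta_rot":[0,0,0],"jaw":0.8},
])

```text
time: 7.1
position: [578.3, -309.8, 114.0]
tcp_rot: [0.168, 0.986, 0.002, -0.005]
force: [-0.6, -0.3, -0.4]
gripper_width: 0.801
gripper_force: 0.0
```

Request:
carry_out([
  {"delta_pos":[0,0,4],"delta_rot":[0,0,0],"jaw":0.8},
  {"delta_pos":[0,0,4],"delta_rot":[0,0,0],"jaw":0.8},
  {"delta_pos":[-1,0,4],"delta_rot":[0,0,0],"jaw":0.8},
  {"delta_pos":[-3,0,2],"delta_rot":[0,0,0],"jaw":0.8},
  {"delta_pos":[-4,0,0],"delta_rot":[0,0,0],"jaw":0.8},
  {"delta_pos":[-4,0,0],"delta_rot":[0,0,0],"jaw":0.8},
  {"delta_pos":[-2,0,0],"delta_rot":[0,0,0],"jaw":0.8},
  {"delta_pos":[0,0,0],"delta_rot":[0,0,0],"jaw":0.8},
])

```text
time: 7.77
position: [438.3, -311.5, 259.6]
tcp_rot: [0.169, 0.986, -0.0, -0.001]
force: [-0.3, 0.8, 0.4]
gripper_width: 0.8
gripper_force: 0.0
```

Run:
```python
from h import *
s,R=st(); T=s['position']
f=grab('wrist','w4'); P=cloud(f);g=grab('top','top2'); G=cloud(g); h=grab('side','s3');H=cloud(h)
cv2.imwrite('pics/w4t.png',cv2.resize(np.hstack([f['color'],g['color'][150:360,280:420].repeat(2,0).repeat(2,1)])[:,:,::-1],None,fx=.9,fy=.9))
def mar(P,c,lo,hi,n,rad=65):
    m=(P[...,2]>lo)&(P[...,2]<hi)&(np.hypot(P[...,0]-c[0],P[...,1]-c[1])<rad)
    if m.sum()>5: r=cv2.minAreaRect(P[m][:,:2].astype(np.float32)); print(n,m.sum(),np.round(r[0],1),np.round(r[1],1),round(r[2],1),P[m].mean(0).round(1))
for n,A in(('wrist',P),('top',G),('side',H)):
    mar(A,(582.6,-311.8),60,74,n+' placed'); mar(A,(582.6,-311.8),30,50,n+' pile sides');mar(A,(375,-311),107,118,n+' bar',45); mar(A,(375,-311),50,80,n+' body',50)
```

```text
t 7.77 pos [ 438.3 -311.5  259.6] z [-0.002  0.    -1.   ] yaw_y 70.54 F [-0.3  0.8  0.4] w 0.8 g 0.0 q [-0.74  0.11 -0.19  1.27 -0.   -0.4 ]
wrist placed 4231 [ 580.6 -310.1] [53.  97.1] 71.2 [ 577.1 -308.9   67.5]
wrist pile sides 535 [ 561.3 -324.4] [ 45.1 105.4] 41.2 [ 540.7 -300.8   40.7]
wrist bar 1973 [ 375.9 -304.9] [18.  60.2] 13.1 [ 375.6 -304.1  113.4]
wrist body 2693 [ 375.6 -303.7] [63.2 61.2] 17.2 [ 373.7 -304.3   75.7]
top placed 544 [ 584.  -312.1] [53.  97.5] 70.4 [ 582.8 -311.9   65.8]
top pile sides 60 [ 577.4 -289.4] [106.1  44.3] 9.7 [ 561.  -292.9   40.4]
top bar 138 [ 378.6 -307.1] [17.  61.5] 13.2 [ 378.5 -305.9  111.3]
top body 280 [ 378.5 -306.9] [62.4 59.6] 89.6 [ 378.1 -302.2   72.1]
side placed 328 [ 581.4 -311. ] [60.3 98.1] 69.8 [ 580.6 -307.6   66.9]
side pile sides 132 [ 577.3 -288.5] [105.8  49.9] 7.8 [ 580.3 -288.4   40.3]
side bar 71 [ 376.2 -303.9] [19.2 61.9] 9.7 [ 376.8 -302.8  112.9]
side body 185 [ 378.1 -294.2] [53.9 62.8] 79.8 [ 379.4 -288.8   68.7]
```

View pics/w4t.png

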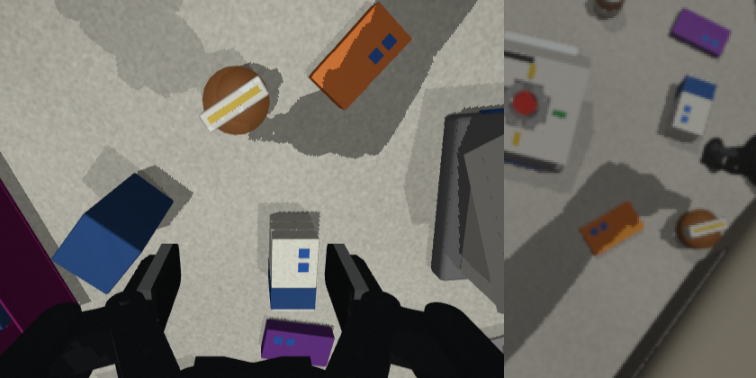

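The picture shows the carton flush on the pile at (295,260), and the canister upright at (236,100) with its bar clear. Next I move above the canister, settle, and take the one refined measurement.

Request:
carry_out([
  {"delta_pos":[-1,0.1,0],"delta_rot":[0,0,-0.1],"jaw":0.6},
  {"delta_pos":[-1,0.1,0],"delta_rot":[0,0,-0.1],"jaw":0.6},
  {"delta_pos":[-1,0.1,0],"delta_rot":[0,0,-0.1],"jaw":0.6},
  {"delta_pos":[-1,0.1,0],"delta_rot":[0,0,-0.1],"jaw":0.6},
  {"delta_pos":[-1,0.1,-1],"delta_rot":[0,0,-0.1],"jaw":0.6},
  {"delta_pos":[-1,0.1,-1],"delta_rot":[0,0,-0.1],"jaw":0.6},
  {"delta_pos":[-0.5,0,-2],"delta_rot":[0,0,-0.1],"jaw":0.6},
  {"delta_pos":[0,0,-2],"delta_rot":[0,0,-0.1],"jaw":0.6},
])

```text
time: 8.58
position: [378.1, -307.0, 199.0]
tcp_rot: [0.54, 0.842, -0.0, 0.001]
force: [-0.3, 0.0, -0.2]
gripper_width: 0.597
gripper_force: 0.0
```

Request:
carry_out([
  {"delta_pos":[0,0,-1],"delta_rot":[0,0,-0.1],"jaw":0.6},
  {"delta_pos":[0,0,0],"delta_rot":[0,0,-0.1],"jaw":0.6},
  {"delta_pos":[0,0,0],"delta_rot":[0,0,0],"jaw":0.6},
  {"delta_pos":[0,0,0],"delta_rot":[0,0,0],"jaw":0.6},
  {"delta_pos":[0,0,0],"delta_rot":[0,0,0],"jaw":0.6},
  {"delta_pos":[0,0,0],"delta_rot":[0,0,0],"jaw":0.6},
])

```text
time: 9.08
position: [378.0, -306.8, 189.4]
tcp_rot: [0.619, 0.785, -0.0, 0.001]
force: [-0.9, -0.6, -1.7]
gripper_width: 0.597
gripper_force: 0.0
```

Run:
```python
from h import *
s,R=st()
f=grab('wrist','w5'); P=cloud(f); g=grab('top','top3'); G=cloud(g)
def mar(P,c,lo,hi,n,rad=65):
    m=(P[...,2]>lo)&(P[...,2]<hi)&(np.hypot(P[...,0]-c[0],P[...,1]-c[1])<rad)
    if m.sum()>5: r=cv2.minAreaRect(P[m][:,:2].astype(np.float32)); print(n,m.sum(),np.round(r[0],1),np.round(r[1],1),round(r[2],1),P[m].mean(0).round(1))
for n,A in(('wrist',P),('top',G)):
  mar(A,(377,-306),108,118,n+' bar',36); mar(A,(377,-306),60,80,n+' body',50)
mar(G,(582.6,-311.8),60,74,'placed'); 
# placed vs pile near ends/sides from w4
Q=cloud(load('w4'));a=np.radians(-19.4);L=np.array([np.cos(a),np.sin(a)]);S=np.array([-L[1],L[0]]);D=Q[...,:2]-[582.5,-312.2];l=D@L;q=D@S
for lo,hi in((62,72),(47,63),(26,41),(4,20)):
  m=(Q[...,2]>lo)&(Q[...,2]<hi)&(abs(l)<70)&(abs(q)<40); print(lo,m.sum(),'lmin',np.percentile(l[m],[1,5,20]).round(1),'q',np.percentile(q[m],[1,99]).round(1))
```

```text
t 9.08 pos [ 378.  -306.8  189.4] z [ 0.001 -0.001 -1.   ] yaw_y 13.5 F [-0.9 -0.6 -1.7] w 0.597 g 0.0 q [-0.81  0.07 -0.39  1.11  0.    0.52]
wrist bar 2671 [ 375.5 -304.5] [18.  59.8] 14.0 [ 375.1 -302.6  113.3]
wrist body 3705 [ 375.5 -303.5] [63.7 61.4] 14.3 [ 374.7 -300.3   75. ]
top bar 121 [ 378.  -304.4] [17.  53.9] 13.2 [ 377.8 -303.9  111.6]
top body 266 [ 378.5 -305.9] [61.8 59.6] 89.3 [ 377.8 -303.5   73.2]
placed 547 [ 583.5 -312. ] [53.2 96.4] 70.1 [ 583.  -311.8   65.7]
62 4175 lmin [-50.3 -48.6 -35.1] q [-24.2  26.9]
47 431 lmin [-50.9 -50.5 -50.2] q [-24.7  26.3]
26 338 lmin [-51.9 -51.6 -51.4] q [-24.9  26.3]
4 325 lmin [-52.3 -52.1 -51.7] q [-24.7  27. ]
```

The placed carton's ends and sides match the pile to about 1 mm. The TCP is centred over the bar at yaw 13.5°. Going down to grip.

Request:
carry_out([
  {"delta_pos":[0,0,-3],"delta_rot":[0,0,0],"jaw":0.6},
  {"delta_pos":[0,0,-3],"delta_rot":[0,0,0],"jaw":0.55},
  {"delta_pos":[0,0,-2],"delta_rot":[0,0,0],"jaw":0.5},
  {"delta_pos":[0,0,-1],"delta_rot":[0,0,0],"jaw":0.45},
  {"delta_pos":[0,0,-0.7],"delta_rot":[0,0,0],"jaw":0.4},
  {"delta_pos":[0,0,0],"delta_rot":[0,0,0],"jaw":0.35},
  {"delta_pos":[0,0,0],"delta_rot":[0,0,0],"jaw":0.3},
  {"delta_pos":[0,0,0],"delta_rot":[0,0,0],"jaw":0.25},
], squeeze=40)

```text
time: 9.85
position: [378.1, -307.4, 93.2]
tcp_rot: [0.62, 0.785, -0.0, 0.001]
force: [0.3, -0.7, 0.9]
gripper_width: 0.246
gripper_force: 0.0
```

Request:
carry_out([
  {"delta_pos":[0,0,0],"delta_rot":[0,0,0],"jaw":0.2},
  {"delta_pos":[0,0,0],"delta_rot":[0,0,0],"jaw":0.15},
  {"delta_pos":[0,0,0],"delta_rot":[0,0,0],"jaw":0.05},
  {"delta_pos":[0,0,0],"delta_rot":[0,0,0],"jaw":0},
  {"delta_pos":[0,0,0],"delta_rot":[0,0,0],"jaw":0},
  {"delta_pos":[0,0,0],"delta_rot":[0,0,0],"jaw":0},
])

```text
time: 10.35
position: [378.1, -307.4, 93.3]
tcp_rot: [0.62, 0.785, -0.0, 0.002]
force: [0.5, 0.3, 6.2]
gripper_width: 0.205
gripper_force: 40.0
```

Request:
carry_out([
  {"delta_pos":[0,0,0],"delta_rot":[0,0,0],"jaw":0},
  {"delta_pos":[0,0,0],"delta_rot":[0,0,0],"jaw":0},
], squeeze=100)

```text
time: 10.52
position: [378.1, -307.5, 93.4]
tcp_rot: [0.62, 0.785, -0.0, 0.002]
force: [-0.2, -0.2, 7.5]
gripper_width: 0.196
gripper_force: 98.5
```

Run:
```python
from h import *
st()
# port frame fusion
top=dict(y=[(611.5,-35.5,178.8),(517.1,-11.5,121.4)],g=[(577.9,31.2,148.6),(549.6,-77.1,149.9)]); side=dict(y=[(609.8,-36.4,180.3),(516.4,-11.1,125.6)],g=[(577.5,30.8,153.2),(549.6,-80,151.8)])
for d in(top,side):
    y=np.array(d['y']);g=np.array(d['g']); print('centres',y.mean(0),g.mean(0),'len',np.linalg.norm(y[0]-y[1]),np.linalg.norm(g[0]-g[1]),'x yaw',np.degrees(np.arctan2(*(y[0]-y[1])[1::-1])),'y yaw',np.degrees(np.arctan2(*(g[0]-g[1])[1::-1])))
```

```text
t 10.52 pos [ 378.1 -307.5   93.4] z [ 0.002 -0.002 -1.   ] yaw_y 13.39 F [-0.2 -0.2  7.5] w 0.196 g 98.5 q [-0.82  0.16 -0.51  0.89 -0.    0.52]
centres [564.3 -23.5 150.1] [563.75 -22.95 149.25] len 113.05803819277953 111.9440485242516 x yaw -14.264512298079904 y yaw 75.35543850286548
centres [563.1  -23.75 152.95] [563.55 -24.6  152.5 ] len 111.15637633532319 114.26727440522941 x yaw -15.156449371543667 y yaw 75.86645961093052
```

Request:
carry_out([
  {"delta_pos":[0,0,0.5],"delta_rot":[0,0,0],"jaw":0},
  {"delta_pos":[0,0,1.5],"delta_rot":[0,0,0],"jaw":0},
  {"delta_pos":[0,0,3],"delta_rot":[0,0,0],"jaw":0},
  {"delta_pos":[0,0,4],"delta_rot":[0,0,0],"jaw":0},
  {"delta_pos":[0,0,4],"delta_rot":[0,0,0],"jaw":0},
  {"delta_pos":[0,0,4],"delta_rot":[0,0,0],"jaw":0},
  {"delta_pos":[0,0.5,2.7],"delta_rot":[0,0,0.1],"jaw":0},
  {"delta_pos":[0.5,1.5,1],"delta_rot":[0,0,0.1],"jaw":0},
])

```text
time: 11.18
position: [383.2, -288.8, 303.8]
tcp_rot: [0.537, 0.843, -0.001, 0.004]
force: [1.3, 0.5, -3.8]
gripper_width: 0.188
gripper_force: 98.2
```

Request:
carry_out([
  {"delta_pos":[1.2,3.0,0],"delta_rot":[0,0,0.1],"jaw":0},
  {"delta_pos":[1.2,3.0,0],"delta_rot":[0,0,0.1],"jaw":0},
  {"delta_pos":[1.2,3.0,0],"delta_rot":[0,0,0.1],"jaw":0},
  {"delta_pos":[1.2,3.0,0],"delta_rot":[0,0,0.1],"jaw":0},
  {"delta_pos":[1.2,3.0,0],"delta_rot":[0,0,0.1],"jaw":0},
  {"delta_pos":[1.2,3.0,0],"delta_rot":[0,0,0.1],"jaw":0},
  {"delta_pos":[1.2,3.0,0],"delta_rot":[0,0,0.1],"jaw":0},
  {"delta_pos":[1.2,3.0,0],"delta_rot":[0,0,0.1],"jaw":0},
])

```text
time: 11.85
position: [477.4, -44.4, 297.8]
tcp_rot: [0.165, 0.986, 0.0, -0.001]
force: [0.7, -1.6, -3.5]
gripper_width: 0.193
gripper_force: 98.3
```

Request:
carry_out([
  {"delta_pos":[1.2,2.5,0],"delta_rot":[0,0,0.0856],"jaw":0},
  {"delta_pos":[0.8,1.5,0],"delta_rot":[-0.026,-0.1014,0],"jaw":0},
  {"delta_pos":[0,0,0],"delta_rot":[-0.026,-0.1014,0],"jaw":0},
  {"delta_pos":[0,0,0],"delta_rot":[-0.026,-0.1014,0],"jaw":0},
  {"delta_pos":[0,0,0],"delta_rot":[-0.026,-0.1014,0],"jaw":0},
  {"delta_pos":[0,0,0],"delta_rot":[-0.026,-0.1014,0],"jaw":0},
  {"delta_pos":[0,0,0],"delta_rot":[0,0,0],"jaw":0},
  {"delta_pos":[0,0,0],"delta_rot":[0,0,0],"jaw":0},
])

```text
time: 12.52
position: [494.1, -5.5, 294.8]
tcp_rot: [0.121, 0.96, -0.032, 0.252]
force: [1.7, 0.1, -2.7]
gripper_width: 0.192
gripper_force: 98.5
```

```bash
cat >> h.py <<'E'
C=np.array([563.9,-23.4,150.]);a_=np.radians(-14.4)
zp=np.array([-.5*np.cos(a_),-.5*np.sin(a_),np.sqrt(.75)]);yp=np.array([-np.sin(a_),np.cos(a_),0]);xp=np.cross(yp,zp);h0=93.4
def port(s,R,turn=0):
    r=s['position']-C; n=s['position']+R[:,2]*h0-C  # nose underside centre
    c,sn=np.cos(turn),np.sin(turn)  # desired tool y = yp turned cw by turn about zp
    Y=c*yp+sn*xp; W=np.column_stack([np.cross(Y,-zp),Y,-zp]); dr=Ro.from_matrix(W@R.T).as_rotvec()
    print('nose in port xyz',np.round([n@xp,n@yp,n@zp],1),'tcp xy',np.round([r@xp,r@yp],1),'F port',np.round([s['force']@v for v in(xp,yp,zp)],1),'rot needed',dr.round(4)); return n,dr
E
python3 - <<'E'
from h import *
s,R=st(); port(s,R)
f=grab('wrist','w6'); P=cloud(f); g=grab('side','s4'); crop(g,200,90,370,230,3,'s4c')
cv2.imwrite('pics/w6s.png',np.hstack([cv2.resize(f['color'][:,:,::-1],(400,300)),cv2.resize(g['color'][90:240,200:400,::-1],(400,300))]))
print('zp',zp.round(4),'xp',xp.round(4),'yp',yp.round(4))
E
```

```text
t 12.52 pos [494.1  -5.5 294.8] z [ 0.477 -0.123 -0.871] yaw_y 75.65 F [ 1.7  0.1 -2.7] w 0.192 g 98.5 q [-0.1  -0.31 -0.6   0.78 -0.07  0.13]
nose in port xyz [ 9.1 -0.  68.1] tcp xy [10. -0.] F port [ 0.   0.5 -3.1] rot needed [-0.0017 -0.0089 -0.0008]
zp [-0.4843  0.1243  0.866 ] xp [ 0.8388 -0.2154  0.5   ] yp [0.2487 0.9686 0.    ]
```

View pics/w6s.png

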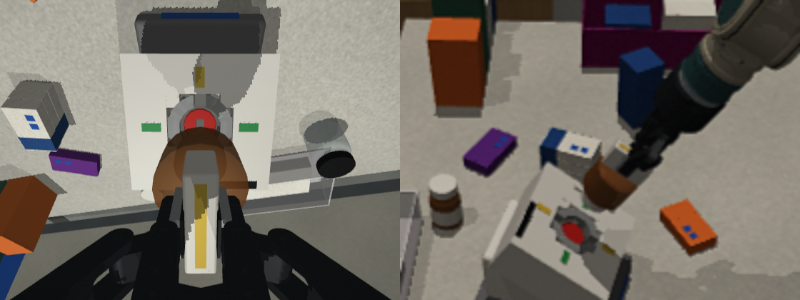

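Left is the wrist view: the bar at (200,225) lines up with the port, red plunger at (200,120), yellow mark (200,75), green marks (150,128) and (248,128). Right is the side view: canister tilted and clear above the face. I now check the port centre against the bar in this same wrist frame.

Run:
```python
from h import *
s=ctrl.read_state();R=Ro.from_quat(s['tcp_rot']).as_matrix();T=s['position']
f=load('w6');P=cloud(f);hsv=cv2.cvtColor(f['color'],cv2.COLOR_RGB2HSV)
d=(P-C)@zp; face=(abs(d)<8)&(np.linalg.norm(P-C,axis=-1)<85)
for nm,lo,hi in(('yel',18,35),('grn',45,90)):
    mm=(face&(hsv[...,0]>=lo)&(hsv[...,0]<=hi)&(hsv[...,1]>100)).astype(np.uint8)
    k,l,stt,cen=cv2.connectedComponentsWithStats(mm)
    for i in range(1,k):
        if stt[i,4]>15: q=P[l==i].mean(0)-C; print(nm,stt[i,4],cen[i].round(1),'port',np.round([q@xp,q@yp,q@zp],1))
# canister bar top in tool frame (true: z = -(112-93.4)=-18.6)
t=(P-T)@R
m=(abs(t[...,0])<45)&(abs(t[...,1])<14)&(abs(t[...,2]+18.6)<5); p=t[m]; print('bar top tool',len(p),np.percentile(p,[1,50,99],axis=0).round(1).tolist())
m=(np.hypot(t[...,0],t[...,1])<45)&(t[...,2]>14)&(t[...,2]<30); p=t[m]; print('body tool',len(p),np.percentile(p,[.5,50,99.5],axis=0).round(1).tolist())
```

```text
yel 348 [279.5 108. ] port [-56.6   0.8   3.2]
grn 288 [211.3 178. ] port [ -1.2 -55.1   3.2]
grn 289 [347.7 178. ] port [-1.3 56.7  3.3]
bar top tool 7400 [[-19.6, -11.9, -22.5], [15.8, 1.0, -18.9], [38.5, 12.3, -14.3]]
body tool 5489 [[-2.4, -29.8, 14.8], [23.5, 0.0, 19.6], [40.6, 31.8, 29.6]]
```

Run:
```python
from h import *
s=ctrl.read_state();R=Ro.from_quat(s['tcp_rot']).as_matrix();T=s['position']
f=load('w6');P=cloud(f);t=(P-T)@R
m=(abs(t[...,1]-.9)<7)&(t[...,0]>0)&(t[...,0]<45)
for lo in range(-22,34,4):
    p=t[m&(t[...,2]>=lo)&(t[...,2]<lo+4)]
    if len(p): print(lo,len(p),np.percentile(p[:,0],[1,50,99]).round(1))
# earlier at w5 (upright): same check
```

```text
-22 3687 [ 0.5 20.8 38. ]
-18 310 [ 1.1 38.1 38.9]
-14 172 [37.8 38.4 38.9]
-10 158 [37.8 38.4 38.8]
-6 153 [38.  38.5 38.9]
-2 130 [38.  38.5 39. ]
2 123 [38.2 38.5 38.9]
6 116 [38.2 38.6 39.1]
10 113 [38.3 38.6 39.1]
14 36 [38.2 38.7 38.9]
18 165 [36.9 38.2 40.4]
22 158 [37.2 39.8 40.8]
26 84 [39.5 40.3 41. ]
30 74 [39.6 40.3 41. ]
```

Run:
```python
from h import *
s,R=st(); port(s,R)
T=np.array([494.1,-5.5,294.8]);Rw=Ro.from_quat([0.121,0.96,-0.032,0.252]).as_matrix()
P=cloud(load('w6'));t=(P-T)@Rw; m=(abs(t[...,1]-.9)<7)&(t[...,0]>0)&(t[...,0]<45)&(t[...,2]>-14)&(t[...,2]<14); print(len(t[m]),np.median(t[m][:,0]))
f=grab('wrist','w7');P=cloud(f); t=(P-s['position'])@R; m=(abs(t[...,1]-.9)<7)&(t[...,0]>0)&(t[...,0]<45)&(t[...,2]>-14)&(t[...,2]<14); print('w7',np.median(t[m][:,0]))
hsv=cv2.cvtColor(f['color'],cv2.COLOR_RGB2HSV);d=(P-C)@zp; face=(abs(d)<8)&(np.linalg.norm(P-C,axis=-1)<85)
mm=(face&(hsv[...,0]>=45)&(hsv[...,0]<=90)&(hsv[...,1]>100)).astype(np.uint8);k,l,q,c=cv2.connectedComponentsWithStats(mm)
for i in range(1,k):
    if q[i,4]>50: v=P[l==i].mean(0)-C; print(np.round([v@xp,v@yp,v@zp],1))
st()
```

```text
t 12.62 pos [499.1  -6.5 299.9] z [ 0.484 -0.124 -0.866] yaw_y 75.59 F [ 1.  -0.2 -2.5] w 0.194 g 98.5 q [-0.1  -0.31 -0.59  0.78 -0.07  0.13]
nose in port xyz [16.9  0.3 69.9] tcp xy [17.   0.3] F port [-0.3  0.1 -2.7] rot needed [-0.0006 -0.0004  0.0001]
931 31.5332662165438
w7 31.539451988296943
[ -0.8 -55.1   3.1]
[-0.8 56.8  3.3]
t 12.67 pos [500.2  -6.7 300.8] z [ 0.485 -0.124 -0.865] yaw_y 75.57 F [ 0.9 -0.9 -3.7] w 0.192 g 98.5 q [-0.1  -0.31 -0.59  0.77 -0.08  0.13]
```

Wrist frame, bar against port: aligned within about 1 mm (aim port x +0.5, y 0). Moving to 12–15 mm above the mouth.

Request:
carry_out([
  {"delta_pos":[0.5,-0.1,-1.5],"delta_rot":[0,0,0],"jaw":0},
  {"delta_pos":[0.5,-0.16,-2.2],"delta_rot":[0,0,0],"jaw":0},
  {"delta_pos":[0.27,-0.1,-1.5],"delta_rot":[0,0,0],"jaw":0},
  {"delta_pos":[0,0,-0.3],"delta_rot":[0,0,0],"jaw":0},
  {"delta_pos":[0,0,0],"delta_rot":[0,0,0],"jaw":0},
  {"delta_pos":[0,0,0],"delta_rot":[0,0,0],"jaw":0},
  {"delta_pos":[0,0,0],"delta_rot":[0,0,0],"jaw":0},
  {"delta_pos":[0,0,0],"delta_rot":[0,0,0],"jaw":0},
])

```text
time: 13.33
position: [512.2, -10.1, 245.9]
tcp_rot: [0.121, 0.958, -0.032, 0.258]
force: [0.9, 0.1, -3.4]
gripper_width: 0.192
gripper_force: 98.5
```

Run:
```python
from h import *
s,R=st(); port(s,R)
```

```text
t 13.33 pos [512.2 -10.1 245.9] z [ 0.487 -0.124 -0.865] yaw_y 75.6 F [ 0.9  0.1 -3.4] w 0.192 g 98.5 q [-0.11 -0.25 -0.66  0.63 -0.07  0.13]
nose in port xyz [ 2.   0.1 16.4] tcp xy [1.7 0.1] F port [-1.   0.3 -3.4] rot needed [0.0001 0.0029 0.    ]
```

Request:
carry_out([
  {"delta_pos":[-0.13,0.03,-0.07],"delta_rot":[0,0.002,0],"jaw":0},
  {"delta_pos":[0.29,-0.07,-0.52],"delta_rot":[0,0,0],"jaw":0},
  {"delta_pos":[0.29,-0.07,-0.52],"delta_rot":[0,0,0],"jaw":0},
  {"delta_pos":[0.24,-0.06,-0.43],"delta_rot":[0,0,0],"jaw":0},
  {"delta_pos":[0.15,-0.04,-0.26],"delta_rot":[0,0,0],"jaw":0},
  {"delta_pos":[0,0,0],"delta_rot":[0,0,0],"jaw":0},
  {"delta_pos":[0,0,0],"delta_rot":[0,0,0],"jaw":0},
  {"delta_pos":[0,0,0],"delta_rot":[0,0,0],"jaw":0},
])

```text
time: 14.0
position: [519.9, -12.3, 226.2]
tcp_rot: [0.121, 0.958, -0.033, 0.256]
force: [3.1, -1.7, -3.5]
gripper_width: 0.188
gripper_force: 98.4
```

Run:
```python
from h import *
s,R=st(); port(s,R)
```

```text
t 14.0 pos [519.9 -12.3 226.2] z [ 0.483 -0.125 -0.866] yaw_y 75.58 F [ 3.1 -1.7 -3.5] w 0.188 g 98.4 q [-0.11 -0.21 -0.68  0.58 -0.07  0.12]
nose in port xyz [-1.3 -0.2 -4.7] tcp xy [-1.2 -0.2] F port [ 1.2 -0.9 -4.7] rot needed [ 0.0003 -0.0009  0.0004]
```

Request:
carry_out([
  {"delta_pos":[0.19,-0.05,-0.23],"delta_rot":[0,0,0],"jaw":0},
  {"delta_pos":[0.15,-0.04,-0.26],"delta_rot":[0,0,0],"jaw":0},
  {"delta_pos":[0,0,0],"delta_rot":[0,0,0],"jaw":0},
  {"delta_pos":[0,0,0],"delta_rot":[0,0,0],"jaw":0},
])

```text
time: 14.33
position: [523.1, -13.1, 221.1]
tcp_rot: [0.121, 0.958, -0.033, 0.256]
force: [3.0, -1.0, -3.9]
gripper_width: 0.191
gripper_force: 98.4
```

Run:
```python
from h import *
s,R=st(); port(s,R)
```

```text
t 14.33 pos [523.1 -13.1 221.1] z [ 0.483 -0.124 -0.867] yaw_y 75.59 F [ 3.  -1.  -3.9] w 0.191 g 98.4 q [-0.11 -0.2  -0.68  0.57 -0.07  0.12]
nose in port xyz [ -1.1  -0.2 -10.8] tcp xy [-0.9 -0.1] F port [ 0.8 -0.2 -4.9] rot needed [-0.     -0.0013  0.0003]
```

Sliding in freely. Pressing on against the plunger.

Request:
carry_out([
  {"delta_pos":[0.22,-0.05,-0.33],"delta_rot":[0,0,0],"jaw":0},
  {"delta_pos":[0.19,-0.05,-0.35],"delta_rot":[0,0,0],"jaw":0},
  {"delta_pos":[0.15,-0.04,-0.26],"delta_rot":[0,0,0],"jaw":0},
  {"delta_pos":[0,0,0],"delta_rot":[0,0,0],"jaw":0},
  {"delta_pos":[0,0,0],"delta_rot":[0,0,0],"jaw":0},
  {"delta_pos":[0,0,0],"delta_rot":[0,0,0],"jaw":0},
])

```text
time: 14.83
position: [528.3, -14.4, 212.2]
tcp_rot: [0.121, 0.959, -0.033, 0.256]
force: [-5.2, 0.1, 5.8]
gripper_width: 0.193
gripper_force: 100.2
```

Run:
```python
from h import *
s,R=st(); port(s,R)
```

```text
t 14.83 pos [528.3 -14.4 212.2] z [ 0.483 -0.125 -0.867] yaw_y 75.59 F [-5.2  0.1  5.8] w 0.193 g 100.2 q [-0.11 -0.18 -0.69  0.55 -0.07  0.12]
nose in port xyz [ -0.8  -0.2 -21.2] tcp xy [-0.7 -0.1] F port [-1.5 -1.2  7.6] rot needed [ 0.0002 -0.0016  0.0001]
```

Request:
carry_out([
  {"delta_pos":[0.1,-0.03,-0.17],"delta_rot":[0,0,0],"jaw":0},
  {"delta_pos":[0.09,-0.02,-0.17],"delta_rot":[0,0,0],"jaw":0},
  {"delta_pos":[0,0,0],"delta_rot":[0,0,0],"jaw":0},
  {"delta_pos":[0,0,0],"delta_rot":[0,0,0],"jaw":0},
  {"delta_pos":[0,0,0],"delta_rot":[0,0,0],"jaw":0},
])

```text
time: 15.25
position: [530.2, -14.9, 209.0]
tcp_rot: [0.121, 0.958, -0.033, 0.256]
force: [-6.0, -0.5, 6.7]
gripper_width: 0.195
gripper_force: 100.6
```

Run:
```python
from h import *
s,R=st(); port(s,R)
```

```text
t 15.25 pos [530.2 -14.9 209. ] z [ 0.483 -0.125 -0.867] yaw_y 75.6 F [-6.  -0.5  6.7] w 0.195 g 100.6 q [-0.11 -0.17 -0.69  0.54 -0.07  0.12]
nose in port xyz [ -0.8  -0.2 -24.9] tcp xy [-0.6 -0.1] F port [-1.6 -1.9  8.6] rot needed [ 0.0002 -0.0015  0.0001]
```

Request:
carry_out([
  {"delta_pos":[0.02,-0.005,-0.035],"delta_rot":[0,0,0],"jaw":0},
  {"delta_pos":[0,0,0],"delta_rot":[0.0242,-0.0062,-0.0433],"jaw":0},
  {"delta_pos":[0,0,0],"delta_rot":[0.0484,-0.0124,-0.0866],"jaw":0},
  {"delta_pos":[0,0,0],"delta_rot":[0.0484,-0.0124,-0.0866],"jaw":0},
  {"delta_pos":[0,0,0],"delta_rot":[0.0484,-0.0124,-0.0866],"jaw":0},
  {"delta_pos":[0,0,0],"delta_rot":[0,0,0],"jaw":0},
  {"delta_pos":[0,0,0],"delta_rot":[0,0,0],"jaw":0},
])

```text
time: 15.83
position: [530.8, -14.9, 209.2]
tcp_rot: [0.286, 0.923, 0.013, 0.258]
force: [-7.4, 0.8, 8.6]
gripper_width: 0.198
gripper_force: 100.5
```

Run:
```python
from h import *
s,R=st(); port(s,R,.35); print(s['ft_torque'])
```

```text
t 15.83 pos [530.8 -14.9 209.2] z [ 0.484 -0.124 -0.866] yaw_y 58.06 F [-7.4  0.8  8.6] w 0.198 g 100.5 q [-0.11 -0.17 -0.69  0.54 -0.07  0.47]
nose in port xyz [ -0.    0.1 -25. ] tcp xy [-0.  0.] F port [-2.1 -1.1 11.2] rot needed [-0.0006 -0.0003 -0.0002]
[-0.01537923  0.81287237 -0.20582817]
```

Turned 20° freely, still 25 mm deep. Continuing to 90°.

Request:
carry_out([
  {"delta_pos":[0,0,0],"delta_rot":[0.0484,-0.0124,-0.0866],"jaw":0},
  {"delta_pos":[0,0,0],"delta_rot":[0.0484,-0.0124,-0.0866],"jaw":0},
  {"delta_pos":[0,0,0],"delta_rot":[0.0484,-0.0124,-0.0866],"jaw":0},
  {"delta_pos":[0,0,0],"delta_rot":[0.0484,-0.0124,-0.0866],"jaw":0},
  {"delta_pos":[0,0,0],"delta_rot":[0.0484,-0.0124,-0.0866],"jaw":0},
  {"delta_pos":[0,0,0],"delta_rot":[0.0484,-0.0124,-0.0866],"jaw":0},
  {"delta_pos":[0,0,0],"delta_rot":[0,0,0],"jaw":0},
])

```text
time: 16.42
position: [530.9, -14.9, 209.4]
tcp_rot: [0.547, 0.796, 0.09, 0.243]
force: [-6.4, 0.4, 9.4]
gripper_width: 0.192
gripper_force: 100.6
```

Run:
```python
from h import *
s,R=st(); port(s,R,.95); print(s['ft_torque'])
```

```text
t 16.42 pos [530.9 -14.9 209.4] z [ 0.485 -0.123 -0.866] yaw_y 24.99 F [-6.4  0.4  9.4] w 0.192 g 100.6 q [-0.11 -0.17 -0.69  0.54 -0.07  1.07]
nose in port xyz [  0.2   0.2 -24.9] tcp xy [0.2 0. ] F port [-0.8 -1.2 11.2] rot needed [-0.0027  0.001   0.0019]
[-0.06343228  0.78415689 -0.17226084]
```

Request:
carry_out([
  {"delta_pos":[0,0,0],"delta_rot":[0.0484,-0.0124,-0.0866],"jaw":0},
  {"delta_pos":[0,0,0],"delta_rot":[0.0484,-0.0124,-0.0866],"jaw":0},
  {"delta_pos":[0,0,0],"delta_rot":[0.0484,-0.0124,-0.0866],"jaw":0},
  {"delta_pos":[0,0,0],"delta_rot":[0.0484,-0.0124,-0.0866],"jaw":0},
  {"delta_pos":[0,0,0],"delta_rot":[0.0484,-0.0124,-0.0866],"jaw":0},
  {"delta_pos":[0,0,0],"delta_rot":[0.0484,-0.0124,-0.0866],"jaw":0},
  {"delta_pos":[0,0,0],"delta_rot":[0.01,-0.0025,-0.018],"jaw":0},
  {"delta_pos":[0,0,0],"delta_rot":[0,0,0],"jaw":0},
])

```text
time: 17.08
position: [530.6, -15.2, 209.1]
tcp_rot: [0.763, 0.592, 0.159, 0.205]
force: [-7.7, -0.4, 8.4]
gripper_width: 0.192
gripper_force: 100.6
```

Request:
carry_out([
  {"delta_pos":[0,0,0],"delta_rot":[0,0,0],"jaw":0},
  {"delta_pos":[0,0,0],"delta_rot":[0,0,0],"jaw":0},
])

```text
time: 17.25
position: [530.6, -15.3, 209.1]
tcp_rot: [0.763, 0.592, 0.159, 0.205]
force: [-7.5, 0.3, 8.9]
gripper_width: 0.2
gripper_force: 100.6
```

Run:
```python
from h import *
s,R=st(); port(s,R,np.pi/2); print(s['ft_torque'])
f=grab('wrist','w8');P=cloud(f);T=s['position'];t=(P-T)@R
m=(t[...,2]>-23)&(t[...,2]<-15)&(abs(t[...,0])<38)&(abs(t[...,1])<14)&(f['color'].min(-1)>0)
hsv=cv2.cvtColor(f['color'],cv2.COLOR_RGB2HSV);y=m&(hsv[...,0]>15)&(hsv[...,0]<35)&(hsv[...,1]>90)
r=cv2.minAreaRect(t[y][:,:2].astype(np.float32));print('stripe in tool',y.sum(),r)
```

```text
t 17.25 pos [530.6 -15.3 209.1] z [ 0.485 -0.124 -0.866] yaw_y -14.37 F [-7.5  0.3  8.9] w 0.2 g 100.6 q [-0.11 -0.17 -0.69  0.53 -0.07  1.69]
nose in port xyz [ -0.1  -0.3 -25. ] tcp xy [-0.1 -0.4] F port [-1.9 -1.6 11.4] rot needed [-0.0003  0.0008 -0.0008]
[-0.26368231  0.91517858 -0.27408672]
stripe in tool 1979 ((2.2455272674560547, -0.8888680934906006), (50.7608642578125, 6.12626838684082), 0.33473578095436096)
```

At 90° and aligned. Letting the spring lift it in a guided way to about 17.5 mm, then I open the jaws.

Request:
carry_out([
  {"delta_pos":[-0.12,0.03,0.217],"delta_rot":[0,0,0],"jaw":0},
  {"delta_pos":[-0.12,0.03,0.217],"delta_rot":[0,0,0],"jaw":0},
  {"delta_pos":[-0.12,0.03,0.217],"delta_rot":[0,0,0],"jaw":0},
  {"delta_pos":[0,0,0],"delta_rot":[0,0,0],"jaw":0},
  {"delta_pos":[0,0,0],"delta_rot":[0,0,0],"jaw":0},
], squeeze=60)

```text
time: 17.72
position: [527.0, -14.3, 215.4]
tcp_rot: [0.763, 0.592, 0.159, 0.204]
force: [-5.6, -0.2, 7.1]
gripper_width: 0.191
gripper_force: 100.1
```

Run:
```python
from h import *
s,R=st(); port(s,R,np.pi/2); print(s['ft_torque'])
```

```text
t 17.72 pos [527.  -14.3 215.4] z [ 0.485 -0.124 -0.866] yaw_y -14.37 F [-5.6 -0.2  7.1] w 0.191 g 100.1 q [-0.11 -0.19 -0.69  0.55 -0.07  1.69]
nose in port xyz [ -0.2  -0.3 -17.7] tcp xy [-0.2 -0.4] F port [-1.1 -1.6  8.8] rot needed [-0.0004  0.0007 -0.0008]
[-0.30589177  0.80483295 -0.31538431]
```

Request:
carry_out([
  {"delta_pos":[0,0,0],"delta_rot":[0,0,0],"jaw":0.22},
  {"delta_pos":[0,0,0],"delta_rot":[0,0,0],"jaw":0.25},
  {"delta_pos":[0,0,0],"delta_rot":[0,0,0],"jaw":0.3},
  {"delta_pos":[0,0,0],"delta_rot":[0,0,0],"jaw":0.4},
  {"delta_pos":[0,0,0],"delta_rot":[0,0,0],"jaw":0.5},
  {"delta_pos":[0,0,0],"delta_rot":[0,0,0],"jaw":0.5},
])

```text
time: 18.22
position: [526.7, -13.9, 214.0]
tcp_rot: [0.763, 0.593, 0.159, 0.203]
force: [0.2, 0.3, -0.3]
gripper_width: 0.5
gripper_force: 0.0
```

Request:
carry_out([
  {"delta_pos":[-0.24,0.06,0.43],"delta_rot":[0,0,0],"jaw":0.5},
  {"delta_pos":[-0.97,0.25,1.73],"delta_rot":[0,0,0],"jaw":0.5},
  {"delta_pos":[-1.45,0.37,2.6],"delta_rot":[0,0,0],"jaw":0.5},
  {"delta_pos":[-1.7,0.44,3.03],"delta_rot":[0,0,0],"jaw":0.5},
  {"delta_pos":[-1.7,0.44,3.03],"delta_rot":[0,0,0],"jaw":0.5},
  {"delta_pos":[-1,0.25,1.7],"delta_rot":[0,0,0],"jaw":0.5},
  {"delta_pos":[0,0,0],"delta_rot":[0,0,0],"jaw":0.5},
  {"delta_pos":[0,0,0],"delta_rot":[0,0,0],"jaw":0.5},
])

```text
time: 18.88
position: [456.6, 4.3, 341.7]
tcp_rot: [0.763, 0.592, 0.161, 0.205]
force: [0.2, -0.1, -0.7]
gripper_width: 0.504
gripper_force: 0.0
```

Run:
```python
from h import *
s,R=st()
f=grab('wrist','w9');P=cloud(f);g=grab('side','s9');h=grab('top','t9')
cv2.imwrite('pics/fin.png',np.hstack([cv2.resize(g['color'][90:240,200:400,::-1],(400,300)),cv2.resize(f['color'][:,:,::-1],(400,300))]))
print('expect bar top port z',112-17)
for n,A,c in(('w',P,f),('s',cloud(g),g),('t',cloud(h),h)):
    r=A-C;p=np.stack([r@xp,r@yp,r@zp],-1);hsv=cv2.cvtColor(c['color'],cv2.COLOR_RGB2HSV)
    m=(abs(p[...,2]-95)<8)&(np.hypot(p[...,0],p[...,1])<45)
    if m.sum()>20:
        q=cv2.minAreaRect(p[m][:,:2].astype(np.float32));print(n,m.sum(),'bar z',np.median(p[m][:,2]).round(1),q)
    m=(abs(p[...,2])<8)&(abs(p[...,0])<78)&(abs(p[...,1])<78); print('face z',np.median(p[m][:,2]).round(1))
```

```text
t 18.88 pos [456.6   4.3 341.7] z [ 0.488 -0.122 -0.864] yaw_y -14.37 F [ 0.2 -0.1 -0.7] w 0.504 g 0.0 q [-0.08 -0.42 -0.57  0.9  -0.08  1.72]
expect bar top port z 95
w 1903 bar z 97.1 ((-1.52593994140625, 2.5348453521728516), (59.52737808227539, 18.015117645263672), 89.4264144897461)
face z 2.2
s 121 bar z 96.5 ((-0.4099159240722656, 2.3605384826660156), (18.397518157958984, 63.25642013549805), 0.12223716080188751)
face z 1.6
t 162 bar z 93.8 ((0.6450815200805664, 0.22951316833496094), (59.22151184082031, 18.21062660217285), 88.9739990234375)
face z -0.9
```

View pics/fin.png

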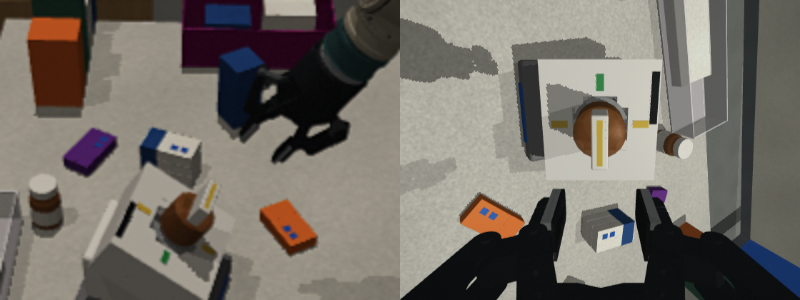

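The canister is seated: bar top 94.9 mm above the face (95 expected), bar along the green marks (600,82). The cartons are squarely stacked at (170,150) in the side view, and the bystanders in view are in place. Handing in.

```bash
python3 -c "
from rig import ctrl
print(ctrl.job_done())"
```

```text
the job is handed in; nothing more can be done
None
```

I laid the carton squarely on the pile (edges within about 1 mm) and locked the canister in the port (17 mm deep, lugs at the green marks), then handed the job in at about 19 s; the judge's result was not shown.

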